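# Sheathe the roasting thermometer and show its dial to the kitchen camera

## Robot

A 6-joint arm with a two-finger parallel gripper is mounted at the origin on the work surface. World frame = base frame: x ahead of the robot, y to its left, z up, the work surface at z = 0. Lengths are in m, angles in degrees, forces in N, time in s.
With the tool pointing down it reaches from about 0.35 to 0.875 m from the base axis. Payload 4.2 kg.
Tool frame: the origin (TCP) lies midway between the tips of the shut fingers; the grasp point (between the pads) lies 19 mm behind it; z points along the fingers, y is the line along which they close (so a half turn about z gives the same grasp; the last joint's range is limited). The gripper opens to 87 mm and grips with 3 to 60 N. Pads are 19 mm wide; open, the fingers measure 117 mm over their backs; the gripper's body (75 mm by 190 mm) begins 51 mm behind the grasp point.
Start: joints at [-51.475, 22.042, 0.453, 0, -68.411, -14.817], TCP at [0.251, -0.572, 0.223] pointing down, gripper open.
Joint ranges: [-179.83, 179.83], [-69.29, 118.12], [-61.27, 80.66], [-181.25, 117.63], [-171.15, -9.14], [-177.46, 177.46]. Speed limits (degrees/s): [159.86, 159.86, 180, 180, 180, 180].

## Interface

Orientations are given as [roll, pitch, yaw] about the fixed x, y, z axes, in that order (R = Rz(yaw) Ry(pitch) Rx(roll)).
In Python, from workcell import env gives the robot as it stands. The module is installed in compiled form; this text tells all that it offers. Calls block until the motion is done:
- env.goto(position, orientation): joint-space move of the TCP to a pose.
- env.move_straight(position, rotation=None, rate=0.15, force_limit=None): straight line of the TCP; rotation=None keeps the orientation; rate is the mean speed in m/s. With force_limit (N) it stops when the force on the tool has changed by that much, and returns True; else False.
- env.set_joints(angles): joint-space move.
- env.gripper_to(opening, grasp_force=None): opening from 0.0 (shut) to 1.0 (fully open); grasp_force is the grip in N (None keeps the last); returns when the fingers have stopped.
- env.dwell(seconds).
- env.inverse_kinematics(position, orientation): joint angles nearest the present ones, or None.
- env.read_state(): the state.
- env.grab_frame(name): name is "side" or "top"; returns a dict with "image" (420x560x3 uint8, blue, green, red), "fx", "fy", "cx", "cy" (pixels), "D" ([k1, k2, p1, p2, k3] as OpenCV has them; the pictures are not rectified), "position" and "orientation" of the camera in the world. Camera axes: x right, y up, looking along -z (the intrinsics and any distortion apply to the point x, -y, -z); pixel columns grow to the right and rows downward; lengths in m; the calibration is good to about 2 mm. A picture is of the moment at which its call begins. There is no depth.
A pose or a line that the arm cannot do raises env.Unreachable and nothing moves.
- env.close_job(): hands the job in; it is judged then, once.
Trained networks look in a picture, given as the dict that the camera call returned (one of the last four; its "shot" number tells which), for a name from the list of things; names that differ only in an ending like _2 or _b are one class to them, and where a whole thing is asked for, a point or a joint stands for the part that bears it (a point fixed in the world has none). Each returns a list of dicts, best first, with "score" (0 to 1); they miss things now and then, are a little off and sometimes report something else, mostly with a low value. They report only what shows in the picture. A call takes as long as a camera call. They do not tell look-alikes from the thing itself.
- env.search_frame(picture, thing): "xyz" ([x, y, z] in m, in world coordinates, good to about 4 mm: the middle of the surface that is visible of it).
- env.trace(picture, thing): "mask" (420x560 bool, what is visible of it).
The state is a dict: "clock": time; "joint_positions": joint angles; "qvel": joint speeds; "joint_torque": joint torques, N m; "position": TCP position; "tool_rot": TCP orientation; "force": force on the tool from outside, world axes, zero at the start; "wrist_torque": the same for the moment, N m; "opening": opening from 0.0 (shut) to 1.0 (fully open); "finger_force": force on a finger pad.
Only numpy, scipy, OpenCV 4.12 (cv2) and the standard library are available. Lean on these libraries where they do the work, as an engineer would, in place of code of your own. Each camera call takes 0.05 s, during which the arm holds its last target. There are 200 camera calls.

## Task

Take the dial thermometer out of the wooden block and slide it fully home into the tubular sheath that stands in its holder. Then lift the two together by the sheath and show the dial to the camera: finish while holding them still in the air, touching nothing but the gripper, with the dial at the viewing spot 240 mm straight above the centre of the camera stand's round foot and the thermometer leaning 30 degrees from upright, dial end towards the camera's column. Leave the two skewers in the block and do not disturb the other things on the worktop.

Things in the scene. Friction and masses are not known exactly. Their poses are not given: they have to be found in the camera images.
- block: Fixed light-wood block, 180 x 56 x 60 mm high, origin under its centre, long side along its x. Three holes 10 mm wide and 56 mm deep along its x at -60, 0 and +60 mm hold the thermometer and two skewers in any order.
- thermometer: Steel dial thermometer (60 g) standing in the block; unlike the skewers it has a flat round head with a white dial on top. Stem 8 mm thick, 110 mm long, pointed over its lowest 9 mm; head a disc 30 mm wide, 20 mm tall, on the stem's upper end. Origin at the tip, z along the stem to the dial. At the start the tip is 4 mm above the worktop: head at 114 to 134 mm, 54 mm of stem above the block.
- dial (a point): Centre of the thermometer's dial (top face of the head), on its axis 130 mm above the tip.
- holder: Fixed light-wood holder, 70 x 70 x 40 mm high, origin under its centre; a hole 20.5 mm wide and 30 mm deep in its middle holds the sheath upright.
- sheath: Loose grey plastic sheath (70 g) standing in the holder: a tube 120 mm long, 19 mm outside, open at the top, bore 11 mm, its floor 8 mm above the origin. Origin under the centre of its lower end (10 mm above the worktop at the start), z up along the bore. A flat grip tab juts from its top along -x. Fully home, the head rests on the mouth, the tip 10 mm above this origin.
- mouth (a point): Centre of the sheath's mouth, 120 mm above the sheath's origin; over the top 10 mm the bore flares to 16 mm and the outside to 24 mm.
- tab (a point): Where to grip the sheath's tab: 36 mm from the sheath's axis along its -x, 106 mm above its origin. The tab is 8 mm thick (along the sheath's y, pinch it so), reaches from 9 to 49 mm from the axis and is 26 mm tall, 93 to 119 mm above the origin. Axes as the sheath's.
- camera_stand: Fixed camera stand, origin under the centre of its round foot (120 mm in diameter, 10 mm thick, a 90 mm cork disc on top). A bar 30 mm wide and 8 mm high runs along its -y to a column 16 mm thick, 480 mm tall, 380 mm away; near the column's top a black phone-sized camera faces back over the foot.
- view_spot (a point): Viewing spot in the air, 240 mm above the worktop over the centre of the camera stand's foot: the dial's centre belongs here. Its z axis is the direction that the thermometer's z must have: 30 degrees from vertical, leaning to the stand's -y (towards the column). Turning about that axis is free.
- ball_skewer: Steel skewer with a 26 mm ball head, 133 mm long, standing in the block; leave it. Origin at the tip, z along the stem.
- bar_skewer: Steel skewer with a crossbar 44 mm long and 12 mm thick as head (along its x), 120 mm long, standing in the block; leave it. Origin at the tip, z along the stem.
- red_bowl: Red enamel bowl, 124 mm wide, 55 mm high; leave it. Origin under its centre.
- spice_jar: Spice jar, 44 mm wide, 85 mm high; leave it. Origin under its centre.
- pepper_mill: Dark wooden pepper mill, 52 mm wide, 140 mm high; leave it. Origin under its centre.
- spoon: Wooden-handled spoon lying flat beyond the camera stand; leave it. Origin on its underside.
- egg_cup: White ceramic egg cup, 48 mm wide, 50 mm high; leave it. Origin under its centre.
Not all that is in view belongs to the job. Of the things like the sheath, leave any that is orange; of the rest the smaller one is meant.

How it is judged (in metres and radians):
On the way:
1. the thermometer is fully home in the sheath (z of thermometer in the frame of sheath between 0.006 and 0.014 m and x of thermometer in the frame of sheath between -0.004 and 0.004 m and y of thermometer in the frame of sheath between -0.004 and 0.004 m and angle between the z axis of thermometer and the z axis of sheath, either way round below 0.1 rad), for 0.2 s.
At the end, for the whole second after the job is handed in: Held by the sheath in the fingers, clear of the camera stand, still (under 0.03 m/s), thermometer fully home (within 4 mm); dial centre within 25 mm of the viewing spot, thermometer axis within 0.2 rad of the spot's z, dial end up; skewers still standing in the block (all of step 1 and distance between dial and view_spot below 0.025 m and angle between the z axis of thermometer and the z axis of view_spot, either way round below 0.2 rad and angle between thermometer's own z axis and vertical below 1 rad and linear speed of thermometer below 0.03 m/s and contact force between sheath and the fingers above 1 N and contact force between each of sheath, thermometer and camera_stand below 0.1 N and angle between each of ball_skewer, bar_skewer's own z axis and vertical below 0.3 rad); the arm keeps its last pose, push and grip.
It fails at once if a skewer is moved more than 25 mm or pulled from the block (distance of any of ball_skewer, bar_skewer from where it was at the start of the episode above 0.025 m).
It fails at once if another thing on the worktop is moved more than 30 mm (distance of any of red_bowl, spice_jar, pepper_mill, spoon, egg_cup from where it was at the start of the episode above 0.03 m).
It also fails if it takes over 64 s, if anything falls off the work surface, if the arm or the gripper's body presses on something with over 40 N, if the wrist force passes 120 N, or if a joint passes its speed limit or range.

## Working session

There is one attempt and no reset: what is moved stays moved. The work goes in short steps, each a Python script; the robot and the scene stay as the last script left them, time stands still between calls to the robot, and variables do not carry over. Pictures are saved under pics/ and viewed, at most 10 in all, crops included, and the job is handed in when it is done.

```bash
mkdir -p pics; cat > h.py <<'E'
import numpy as np, cv2
from scipy.spatial.transform import Rotation as R
from workcell import env
def cam(f):
    Rc=R.from_euler('xyz',f['orientation'],degrees=True).as_matrix()
    K=np.array([[f['fx'],0,f['cx']],[0,f['fy'],f['cy']],[0,0,1.]])
    return Rc,np.array(f['position']),K,np.array(f['D'],float)
def proj(f,P):
    Rc,t,K,D=cam(f)
    p=(np.atleast_2d(P)-t)@Rc*[1,-1,-1]
    return cv2.projectPoints(p,np.zeros(3),np.zeros(3),K,D)[0].reshape(-1,2)
def onplane(f,uv,z):
    Rc,t,K,D=cam(f)
    n=cv2.undistortPoints(np.array(uv,float).reshape(-1,1,2),K,D).reshape(-1,2)
    d=np.c_[n[:,0],-n[:,1],-np.ones(len(n))]@Rc.T
    return t+d*((z-t[2])/d[:,2])[:,None]
def tri(f1,uv1,f2,uv2):
    o=[];
    for f,uv in((f1,uv1),(f2,uv2)):
        a=onplane(f,[uv],0)[0];t=cam(f)[1];o.append((t,(a-t)/np.linalg.norm(a-t)))
    A=sum(np.eye(3)-np.outer(d,d) for t,d in o);b=sum((np.eye(3)-np.outer(d,d))@t for t,d in o)
    return np.linalg.solve(A,b)
E
python3 - <<'E'
from h import *
for n in('side','top'):
    f=env.grab_frame(n);cv2.imwrite(f'pics/{n}0.png',f['image']);print(n,np.round(f['position'],3),f['orientation'],f['fx'],f['D'])
    for th in['thermometer','dial','block','holder','sheath','mouth','tab','camera_stand','ball_skewer','bar_skewer']:
        print(th,[(round(d['score'],2),np.round(d['xyz'],3).tolist(),proj(f,d['xyz'])[0].astype(int).tolist()) for d in env.search_frame(f,th)])
E
```

```text
side [0.5   0.715 0.644] [  56.63607419   -1.36689476 -175.76323082] 400.3678631788442 [-0.0291777  0.         0.         0.         0.       ]
thermometer [(0.89, [0.408, 0.251, 0.134], [343, 315])]
dial [(0.72, [0.413, 0.254, 0.134], [340, 316]), (0.54, [0.513, 0.058, 0.112], [285, 248])]
block [(0.84, [0.469, 0.282, 0.056], [302, 358])]
holder [(0.92, [0.515, 0.084, 0.042], [282, 281])]
sheath [(0.71, [0.511, 0.062, 0.116], [286, 248]), (0.58, [0.428, -0.005, 0.111], [325, 233]), (0.57, [0.554, -0.055, 0.096], [270, 222])]
mouth [(0.93, [0.552, -0.05, 0.094], [271, 224]), (0.88, [0.508, 0.058, 0.111], [288, 249]), (0.67, [0.426, -0.007, 0.108], [325, 234]), (0.67, [0.343, 0.141, 0.033], [365, 310])]
tab [(0.97, [0.424, -0.008, 0.115], [326, 231]), (0.7, [0.507, 0.066, 0.108], [288, 252]), (0.57, [0.551, -0.052, 0.094], [271, 224])]
camera_stand [(0.61, [0.513, -0.572, 0.112], [295, 132]), (0.19, [0.703, -0.322, 0.011], [228, 191])]
ball_skewer [(0.8, [0.528, 0.284, 0.127], [269, 329]), (0.17, [0.789, -0.132, 0.039], [183, 217])]
bar_skewer [(0.58, [0.468, 0.267, 0.123], [306, 325])]
top [ 0.459 -0.014  1.339] [  4.42610975   0.82755037 -89.10463556] 526.8382145029207 [0.03932389 0.         0.         0.         0.        ]
thermometer [(0.57, [0.408, 0.251, 0.13], [172, 272])]
dial [(0.72, [0.408, 0.249, 0.137], [172, 272])]
block [(0.85, [0.47, 0.26, 0.062], [175, 245])]
holder [(0.62, [0.517, 0.057, 0.038], [260, 227])]
sheath [(0.67, [0.545, -0.054, 0.117], [306, 214]), (0.59, [0.423, -0.027, 0.165], [294, 267]), (0.5, [0.523, -0.393, 0.008], [440, 228])]
mouth [(0.62, [0.543, -0.053, 0.123], [305, 215]), (0.53, [0.414, -0.028, 0.161], [294, 271])]
tab [(0.53, [0.508, 0.046, 0.13], [262, 229]), (0.53, [0.55, -0.053, 0.118], [305, 212])]
camera_stand []
ball_skewer []
bar_skewer []
```

View pics/top0.png

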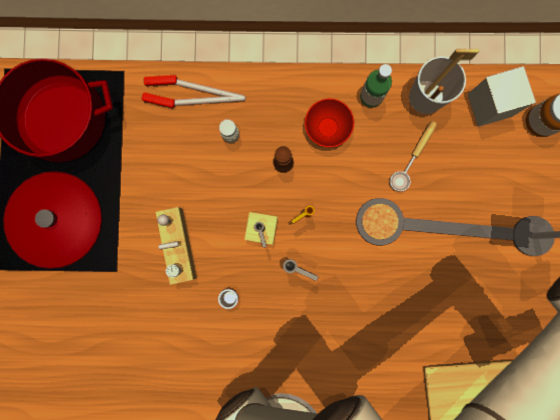

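View pics/side0.png

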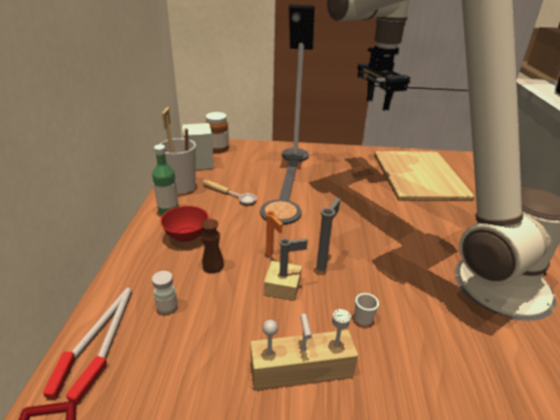

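The top picture shows the dial at (172,271), the ball skewer at (163,220) and the bar skewer between them. The holder with the grey sheath is at (261,229) and its tab points down to about (265,246). The orange sheath is at (305,213), the bigger grey one at (290,266), and the stand's foot at (380,221). Next I'll measure these up close.

```bash
python3 - <<'E'
from h import *
ft=env.grab_frame('top');fs=env.grab_frame('side')
c=ft['image'][195:295,150:310];cv2.imwrite('pics/tc.png',cv2.resize(c,None,fx=5,fy=5,interpolation=cv2.INTER_CUBIC))
c=fs['image'][190:320,240:400];cv2.imwrite('pics/sc.png',cv2.resize(c,None,fx=4.6,fy=4.6,interpolation=cv2.INTER_CUBIC))
def cen(m): ys,xs=np.nonzero(m);return xs.mean(),ys.mean()
g=ft['image']; 
# foot: cork ellipse by colour? use search + masks
for n,f in(('top',ft),('side',fs)):
    for th in['dial','camera_stand','holder','block','sheath']:
        for d in env.trace(f,th):
            m=d['mask'];ys,xs=np.nonzero(m);print(n,th,round(d['score'],2),np.round(cen(m),1),m.sum(),xs.min(),xs.max(),ys.min(),ys.max())
# cork disc: hough
gr=cv2.cvtColor(g[180:265,340:425],cv2.COLOR_BGR2GRAY)
gr=cv2.resize(gr,None,fx=4,fy=4,interpolation=cv2.INTER_CUBIC)
h=cv2.HoughCircles(gr,cv2.HOUGH_GRADIENT,1,50,param1=80,param2=20,minRadius=50,maxRadius=120)
print(h)
if h is not None:
    for u,v,r in h[0]: print(onplane(ft,[[u/4+340,v/4+180]],.01))
E
```

```text
top dial 0.61 [172.5 270.2] 146 166 179 264 276
top camera_stand 0.75 [450.6 227.9] 4399 357 559 197 255
top holder 0.68 [261.2 227.9] 697 245 277 213 243
top block 0.85 [177.2 245.3] 1678 156 196 207 283
top sheath 0.73 [304.3 214.3] 162 292 314 206 223
top sheath 0.57 [261.  231.8] 141 255 266 222 246
top sheath 0.57 [297.1 268.9] 289 283 318 259 280
side dial 0.79 [340.1 321.6] 390 332 350 308 345
side camera_stand 0.57 [293.7 112.6] 2933 260 315 5 224
side camera_stand 0.2 [282.3 281.4] 1028 264 300 262 299
side block 0.98 [302.2 359.9] 4684 249 357 330 388
side sheath 0.89 [288.3 252. ] 509 279 306 238 276
side sheath 0.65 [325.7 232.8] 835 316 339 198 270
side sheath 0.61 [271.1 229.2] 406 266 281 211 253
[[[159.5 166.5  97. ]]]
[[ 0.5371953  -0.24259151  0.01      ]]
```

View pics/tc.png

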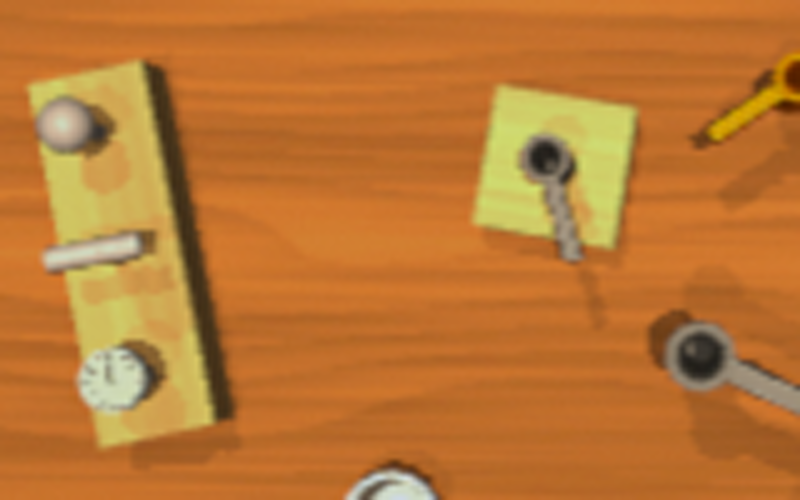

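View pics/sc.png

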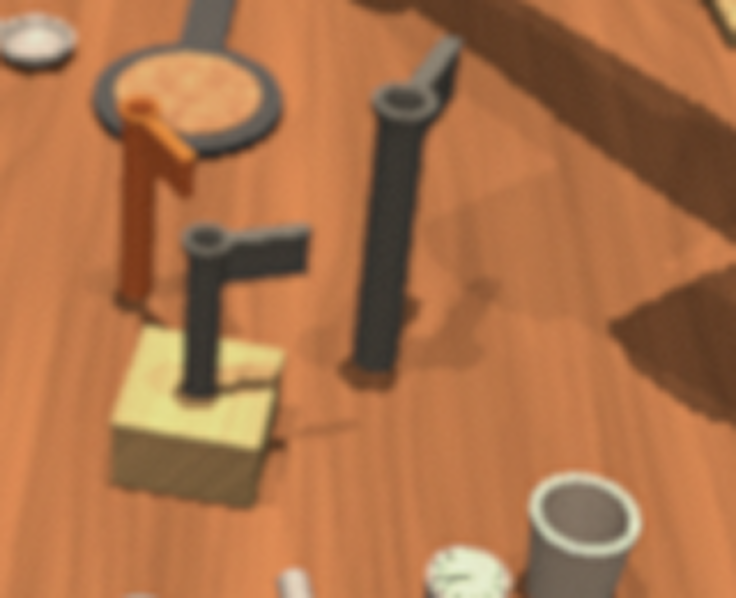

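The top crop shows the mouth centre at crop (548,159), the tab end at (573,258) and the dial at (115,379). The side crop confirms the smaller grey sheath stands in the holder, with its mouth at (207,239), and the tall grey decoy stands free beside it.

```bash
python3 - <<'E'
from h import *
ft=env.grab_frame('top');fs=env.grab_frame('side')
T=lambda u,v:((u+.5)/5-.5+150,(v+.5)/5-.5+195)
S=lambda u,v:((u+.5)/4.6-.5+240,(v+.5)/4.6-.5+190)
def sh(n,t,z,s=None):
    print(n,'top',np.round(onplane(ft,[t],z)[0],4), '' if s is None else('side',np.round(onplane(fs,[s],z)[0],4),'tri',np.round(tri(ft,t,fs,s),4)))
sh('dial',T(115,379),.134,S(468,573))
sh('mouth',T(548,159),.130,S(207,239))
sh('tabend',T(573,258),.129,S(309,233))
sh('bigmouth',T(699,355),.165,S(407,101))
sh('bigtabend',(318,277.5),.165,S(456,42))
sh('orange',(309,210.5),.11,S(140,106))
sh('orangetab',T(703,140),.11,S(191,157))
sh('ball',T(67,125),.12);sh('barA',T(45,260),.118);sh('barB',T(142,243),.118)
print('block corners',onplane(ft,[T(28,87),T(147,62),T(216,420),T(98,447)],.06)[:,:2].round(4))
print('holder corners',onplane(ft,[T(497,86),T(637,107),T(615,248),T(474,224)],.04)[:,:2].round(4))
# cork & bar
for d in env.trace(ft,'camera_stand')[:1]:
    m=d['mask']
    ys,xs=np.nonzero(m)
    P=onplane(ft,np.c_[xs,ys],.01)[:,:2]
    foot=P[P[:,1]>-.27];c=P[(P[:,1]<-.35)&(P[:,1]>-.5)]
    print('foot far edge y',foot[:,1].max(),'x at widest')
    for y in np.arange(-.33,-.55,-.04):
        q=P[abs(P[:,1]-y)<.004]; print(round(y,2),q[:,0].min().round(3),q[:,0].max().round(3))
    q=P[P[:,1]>-.31];mm=np.zeros(m.shape,np.uint8);mm[m]=1
    hull=cv2.convexHull(q.astype(np.float32)[q[:,1]>-.28]).reshape(-1,2);hull=hull[hull[:,1]>-.275]
    A=np.c_[2*hull,np.ones(len(hull))];s=np.linalg.lstsq(A,(hull**2).sum(1),rcond=None)[0];print('foot fit',s[:2],np.sqrt(s[2]+s[:2]@s[:2]))
    print('side disc',onplane(fs,[S(190,95)],.01))
E
```

```text
dial top [0.4118 0.2494 0.134 ] ('side', array([0.4109, 0.2479, 0.134 ]), 'tri', array([0.4115, 0.2491, 0.1353]))
mouth top [0.515  0.0543 0.13  ] ('side', array([0.5157, 0.057 , 0.13  ]), 'tri', array([0.5155, 0.0544, 0.128 ]))
tabend top [0.4698 0.042  0.129 ] ('side', array([0.4697, 0.0464, 0.129 ]), 'tri', array([0.4697, 0.0422, 0.1257]))
bigmouth top [ 0.4275 -0.0163  0.165 ] ('side', array([ 0.4265, -0.013 ,  0.165 ]), 'tri', array([ 0.4268, -0.0162,  0.1629]))
bigtabend top [ 0.4024 -0.0799  0.165 ] ('side', array([ 0.4002, -0.0687,  0.165 ]), 'tri', array([ 0.4004, -0.0801,  0.1581]))
orange top [ 0.5549 -0.0604  0.11  ] ('side', array([ 0.557 , -0.0766,  0.11  ]), 'tri', array([ 0.5549, -0.0599,  0.1212]))
orangetab top [ 0.5259 -0.0168  0.11  ] ('side', array([ 0.5279, -0.0339,  0.11  ]), 'tri', array([ 0.5262, -0.0168,  0.1222]))
ball top [0.528  0.2786 0.12  ] 
barA top [0.4654 0.2871 0.118 ] 
barB top [0.4739 0.2425 0.118 ] 
block corners [[0.5497 0.3126]
 [0.5628 0.2549]
 [0.3899 0.2162]
 [0.3762 0.2727]]
holder corners [[0.555  0.0854]
 [0.5456 0.0159]
 [0.4758 0.0256]
 [0.4866 0.0953]]
foot far edge y -0.1827226587665911 x at widest
-0.33 0.517 0.545
-0.37 0.513 0.543
-0.41 0.511 0.541
-0.45 0.507 0.537
-0.49 0.505 0.533
-0.53 0.503 0.528
foot fit [ 0.53878989 -0.24190091] 0.05855710946171833
side disc [[ 0.53783615 -0.24046796  0.01      ]]
```

```bash
cat >> h.py <<'E'
D=np.array([.4113,.2487]);M=np.array([.5153,.0553]);V=np.array([.5385,-.2415,.24])
u=np.array([-.075,-1,0]);u/=np.linalg.norm(u)
a=.5*u+np.array([0,0,np.cos(np.pi/6)])
YS=15.
def final(psi,off=(-.036,0,.087-.140),dial=V):
    # sheath x: spin psi about a; tool x=sheath x, tool z=-a
    side=np.cross(a,u);side/=np.linalg.norm(side);e=np.cross(side,a)
    x=np.cos(psi)*e+np.sin(psi)*side; y=np.cross(a,x)
    S=np.c_[x,y,a]; T=np.c_[x,-y,-a]
    return dial+S@np.array(off), R.from_matrix(T).as_euler('xyz',degrees=True)
E
python3 - <<'E'
from h import *
s=env.read_state();print(s['clock'],s['tool_rot'])
for yaw in(13.5,-166.5):
    for p in([*D,.25],[*D,.107],[*M,.30]):
        q=env.inverse_kinematics(p,[180,0,yaw]);print(yaw,p,None if q is None else np.round(q,1))
g=M-.036*np.array([np.cos(np.radians(YS)),np.sin(np.radians(YS))])
for yaw in(YS,YS-180): 
    q=env.inverse_kinematics([*g,.097],[180,0,yaw]);print('tab',yaw,g,None if q is None else np.round(q,1))
for d in range(-180,180,20):
    for fl in(0,1):
        p,o=final(np.radians(d))
        if fl:o=(R.from_euler('xyz',o,degrees=True)*R.from_euler('z',180,degrees=True)).as_euler('xyz',degrees=True)
        q=env.inverse_kinematics(p,o)
        if q is not None:print(d,fl,np.round(p,3),np.round(q,1))
E
```

```text
1.85 [ 1.79999562e+02 -3.20342694e-04 -1.56290651e+02]
13.5 [np.float64(0.4113), np.float64(0.2487), 0.25] [ 50.6   6.6 -16.4   0.  -66.9  52.9]
13.5 [np.float64(0.4113), np.float64(0.2487), 0.107] [ 50.6  15.3 -28.5   0.  -46.2  52.9]
13.5 [np.float64(0.5153), np.float64(0.0553), 0.3] [ 24.1   8.8  -6.6   0.  -74.5  79.4]
-166.5 [np.float64(0.4113), np.float64(0.2487), 0.25] [  50.6    6.6  -16.4   -0.   -66.9 -127.1]
-166.5 [np.float64(0.4113), np.float64(0.2487), 0.107] [  50.6   15.3  -28.5   -0.   -46.2 -127.1]
-166.5 [np.float64(0.5153), np.float64(0.0553), 0.3] [  24.1    8.8   -6.6   -0.   -74.5 -100.6]
tab 15.0 [0.48052667 0.04598251] [ 24.8  16.3 -28.9   0.  -44.8  80.2]
tab -165.0 [0.48052667 0.04598251] [ 24.8  16.3 -28.9  -0.  -44.8 -99.8]
-180 0 [ 0.538 -0.246  0.176] [ -24.8   29.     9.3  -28.2  -82.7 -152.7]
-180 1 [ 0.538 -0.246  0.176] [-24.8  29.    9.3 -28.2 -82.7  27.3]
-160 0 [ 0.551 -0.245  0.177] [ -24.3   29.8   10.9  -28.2  -83.2 -133.5]
-160 1 [ 0.551 -0.245  0.177] [-24.3  29.8  10.9 -28.2 -83.2  46.5]
-140 0 [ 0.562 -0.241  0.18 ] [ -23.6   30.2   12.1  
[... 1347 characters left out ...]
    3.7 -28.8 -81.7 -95.5]
80 0 [ 0.506 -0.207  0.197] [-22.8  23.4   3.4 -28.6 -81.5 105.7]
80 1 [ 0.506 -0.207  0.197] [-22.8  23.4   3.4 -28.6 -81.5 -74.3]
100 0 [ 0.505 -0.218  0.191] [-23.8  24.3   3.8 -28.5 -81.5 126.8]
100 1 [ 0.505 -0.218  0.191] [-23.8  24.3   3.8 -28.5 -81.5 -53.2]
120 0 [ 0.508 -0.228  0.185] [-24.5  25.4   4.7 -28.3 -81.7 147.5]
120 1 [ 0.508 -0.228  0.185] [-24.5  25.4   4.7 -28.3 -81.7 -32.5]
140 0 [ 0.516 -0.237  0.18 ] [-25.   26.7   6.  -28.2 -81.9 167.9]
140 1 [ 0.516 -0.237  0.18 ] [-25.   26.7   6.  -28.2 -81.9 -12.1]
160 0 [ 0.526 -0.243  0.177] [ -25.1   27.9    7.6  -28.1  -82.3 -172.2]
160 1 [ 0.526 -0.243  0.177] [-25.1  27.9   7.6 -28.1 -82.3   7.8]
```

```bash
python3 - <<'E'
from h import *
env.goto([*D,.27],[180,0,13.5])
env.gripper_to(.7)
print(env.read_state()['clock'])
print(env.move_straight([*D,.108],rate=.08,force_limit=8))
s=env.read_state();print(s['position'],s['force'])
env.gripper_to(0,grasp_force=25)
s=env.read_state();print(s['opening']*87,s['finger_force'],s['force'],s['clock'])
env.move_straight([*D,.262],rate=.08)
s=env.read_state();print(s['opening']*87,s['finger_force'],s['force'],s['clock'])
f=env.grab_frame('side');cv2.imwrite('pics/s1.png',f['image'][130:380,200:480].repeat(2,0).repeat(2,1))
E
```

```text
5.55
False
[0.41149204 0.24890487 0.10836737] [-0.05094745 -0.16323669  0.10137561]
29.048052568429593 24.999979559408985 [-0.13842339 -0.2824143  -1.46087323] 8.3833
28.864005671425076 25.000026189372875 [ 0.57200345  0.04402031 -1.33171563] 10.4583
```

View pics/s1.png

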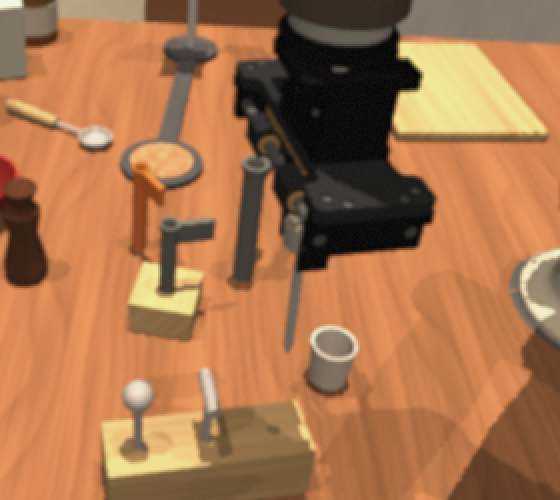

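The thermometer is out and hangs from the gripper with its tip at about (289,350) in the crop, and both skewers still stand. I'll compare the stem with where it should project, then go above the mouth.

```bash
python3 - <<'E'
from h import *
f=env.grab_frame('side')
print('expected tip/headbottom here',proj(f,[[*D,.158],[*D,.268]]).round(1))
env.move_straight([*M,.270],[180,0,15.],rate=.12)
f=env.grab_frame('side')
s=env.read_state();print(s['position'],s['clock'])
print('expected tip/headbottom, mouth',proj(f,[[*M,.166],[*M,.276],[*M,.13]]).round(1))
cv2.imwrite('pics/s2.png',cv2.resize(f['image'][170:290,230:350],None,fx=5,fy=5,interpolation=cv2.INTER_CUBIC))
E
```

```text
expected tip/headbottom here [[342.8 304.4]
 [351.7 252.2]]
[0.51515663 0.05568367 0.2700462 ] 12.5917
expected tip/headbottom, mouth [[285.5 227.1]
 [287.8 179.7]
 [284.9 241.1]]
```

View pics/s2.png

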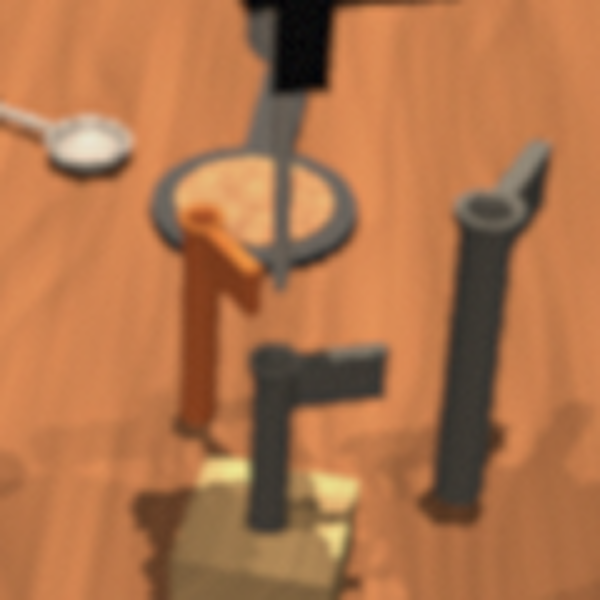

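The tip is at (281,290), within half a millimetre of the mouth at (277,358) sideways, and the stem is upright, so I'll insert it.

```bash
python3 - <<'E'
from h import *
r=env.move_straight([*M,.190],rate=.06,force_limit=5)
s=env.read_state();print(r,s['position'],s['force'],s['clock'])
if not r:
    r=env.move_straight([*M,.123],rate=.05,force_limit=7)
    s=env.read_state();print(r,s['position'],s['force'],s['clock'])
f=env.grab_frame('side')
cv2.imwrite('pics/s3.png',cv2.resize(f['image'][170:290,230:350],None,fx=5,fy=5,interpolation=cv2.INTER_CUBIC))
E
```

```text
False [0.51553717 0.05538049 0.1904083 ] [ 0.93163404  0.28901904 -1.40698575] 14.075
False [0.51631532 0.05546178 0.12417825] [-0.71109653 -1.73953831  4.40235637] 15.5667
```

Contact came at the expected height. I'll release, back off and check.

```bash
python3 - <<'E'
from h import *
env.gripper_to(.6)
env.move_straight([*M,.24],rate=.12)
g=M-.036*np.array([np.cos(np.radians(YS)),np.sin(np.radians(YS))])
env.move_straight([g[0]-.06,g[1]+.16,.30],rate=.2)   # clear the view
f=env.grab_frame('side');t=env.grab_frame('top');print(env.read_state()['clock'])
A=cv2.resize(f['image'][200:300,240:340],None,fx=4,fy=4,interpolation=cv2.INTER_CUBIC)
B=cv2.resize(t['image'][185:285,220:320],None,fx=4,fy=4,interpolation=cv2.INTER_CUBIC)
cv2.imwrite('pics/c4.png',np.hstack([A,B]))
print('side dial,tab exp',proj(f,[[*M,.15],[*g,.129]]).round(1),'top',proj(t,[[*M,.15],[*g,.129]]).round(1))
E
```

```text
18.65
side dial,tab exp [[285.2 233.4]
 [301.6 239.8]] top [[258.3 225.9]
 [262.6 241.5]]
```

View pics/c4.png

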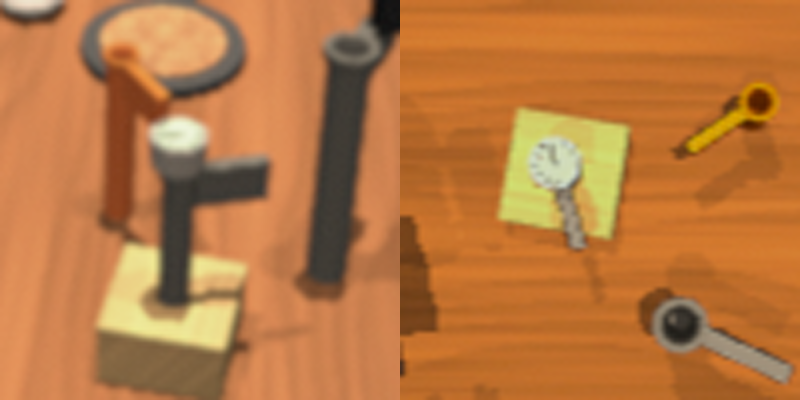

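The dial sits on the mouth with the head resting on the sheath, and the tab hasn't moved. Now I'll grip the tab and lift.

```bash
python3 - <<'E'
from h import *
g=M-.037*np.array([np.cos(np.radians(YS)),np.sin(np.radians(YS))])
env.gripper_to(.5)
env.move_straight([*g,.24],[180,0,YS],rate=.2)
r=env.move_straight([*g,.097],rate=.08,force_limit=8)
s=env.read_state();print(r,s['position'],s['clock'])
env.gripper_to(0,grasp_force=50)
s=env.read_state();print(s['opening']*87,s['finger_force'],s['force'],s['clock'])
env.move_straight([*g,.285],rate=.08)
s=env.read_state();print(s['opening']*87,s['finger_force'],s['force'],s['clock'])
f=env.grab_frame('side')
cv2.imwrite('pics/s5.png',cv2.resize(f['image'][90:300,180:400],None,fx=2.8,fy=2.8,interpolation=cv2.INTER_CUBIC))
o=[*(M-g),.0]
print('exp dial, sheath bottom',proj(f,[[*M,.15+.188],[*M,.01+.188]]).round(1))
E
```

```text
False [0.47985275 0.04585392 0.09741596] 22.1417
7.659110605390253 49.99995410442352 [-0.744632    0.00578744  0.53871414] 22.8417
7.469592025112399 49.99945342540741 [-1.09838642 -0.9954488  -1.76959053] 25.3417
exp dial, sheath bottom [[289.2 149.5]
 [286.1 214. ]]
```

View pics/s5.png

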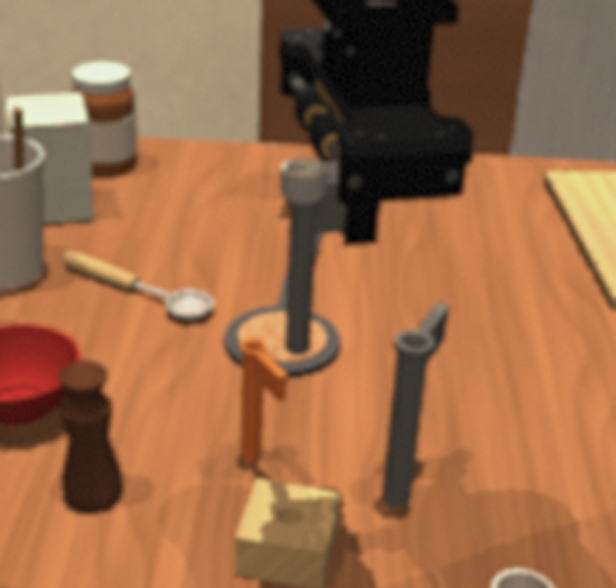

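They lift upright together, with the dial at crop (303,168) and the sheath's foot at (298,352), both as expected. Next is the viewing spot.

```bash
python3 - <<'E'
from h import *
p,o=final(np.radians(60),off=(-.037,0,-.053))
env.move_straight(p+[0,0,.09],o,rate=.10)
env.move_straight(p,rate=.08)
env.dwell(.5)
s=env.read_state();print(p,s['position'],s['opening']*87,s['finger_force'],s['force'],s['clock'])
f=env.grab_frame('side');t=env.grab_frame('top')
print('exp dial, sheath bottom',proj(f,[V,V-.14*a]).round(1),'top',proj(t,[V,V-.14*a]).round(1))
A=cv2.resize(f['image'][70:270,200:400],None,fx=3,fy=3,interpolation=cv2.INTER_CUBIC)
cv2.imwrite('pics/f.png',A)
for n,x in(('s',f),('t',t)):print(n,[(d['score'],np.round(d['xyz'],3)) for d in env.search_frame(x,'dial')])
E
```

```text
[ 0.50972698 -0.19670113  0.20335065] [ 0.50971714 -0.19667047  0.20337957] 7.794832972087983 49.99947910197079 [-0.35357511 -0.41151787 -1.29897382] 29.7583
exp dial, sheath bottom [[283.6 135. ]
 [278.3 189.6]] top [[398.4 214.8]
 [357.2 215.7]]
s [(0.42, array([0.47 , 0.264, 0.119]))]
t [(0.7, array([ 0.768, -0.363,  0.014]))]
```

View pics/f.png

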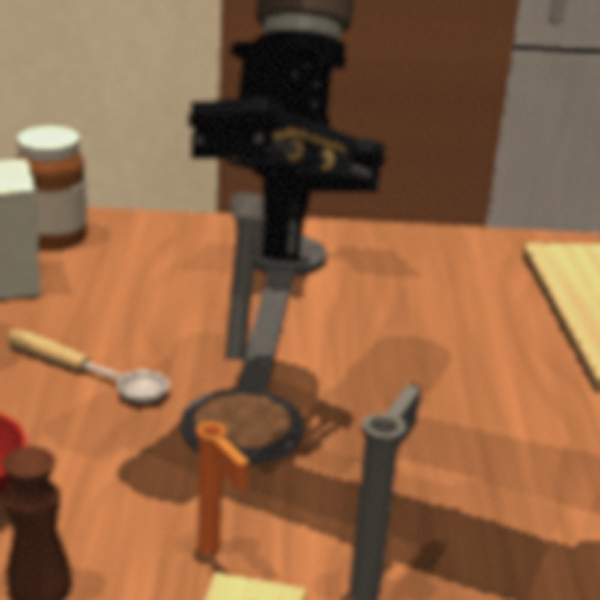

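The sheath's foot is at (237,355) and the dial at (248,197). Both are within about 1.5 px of the expected projections, clear of the stand and still, so I'll hand in.

```bash
python3 -c "
from workcell import env
print(env.close_job(), env.read_state()['clock'])"
```

```text
the job is handed in; nothing more can be done
the job is handed in; nothing more can be done
```

I handed the job in with the thermometer home in the sheath and the two held still at the viewing spot, leaning 30 degrees towards the column; the last picture matched the target to about 1.5 pixels, but no verdict came back.

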